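# Pack the finished modules in the transit case and latch it

### The arm

A 6-joint arm with a two-finger parallel gripper is mounted at the origin on a cart in front of the work surface, level with it; the furniture and walls round the work are solid. World frame = base frame: x ahead of the robot, y to its left, z up, the work surface at z = 0. Lengths are in m, angles in rad, forces in N, time in s.
With the tool pointing down it reaches from about 0.3 to 0.775 m from the base axis. Payload 14.6 kg.
Tool frame: the origin (TCP) lies on the centre line of the jaws, within the pads' length; the fingertips stand 19 mm ahead of it and the grasp point (between the pads) is the TCP; y points along the fingers, x is the direction in which the jaws open and shut, and the axes are right-handed (so a half turn about y gives the same grasp; the last joint's range is limited). The gripper opens to 94 mm and grips with 3 to 60 N. Pads are 16 mm wide; open, the fingers measure 119 mm over their backs; the gripper's body (75 mm by 177 mm) begins 78 mm behind the grasp point.
Start: joints at [-1.345, 0.3, 1.521, -0, 1.321, -0.067], TCP at [0.159, -0.527, 0.224] pointing down, gripper open.
Joint ranges: [-3.03, 3.03], [-0.79, 2.21], [0.23, 2.52], [-1.04, 4.18], [0, 3.07], [-2.55, 2.55]. Speed limits (rad/s): [2.22, 2.22, 2.57, 3.14, 3.14, 3.14].

### API

Orientations are given as [roll, pitch, yaw] about the fixed x, y, z axes, in that order (R = Rz(yaw) Ry(pitch) Rx(roll)).
In Python, from station import ctrl, optics gives the robot as it stands.
- The arm moves only by the tool jog_arm, never from a script. Its argument "targets" is a list of rows, each a list of 3 entries, a list of its own where there are three numbers: the finger opening in cm, from 0 to 9.4, then the shift along the tool's x, y, z in cm, then the turn about the tool's y in rad. A call has 1 to 10 rows; each row is the pose to reach, as a shift and turn from the pose commanded when the call began, along the tool's axes at that moment; what a row does not reach only later rows make up. A row lasts 1/10 s, in which the tool goes at most 50 mm and 8.59 degrees, less where a joint would pass 70% of its speed; a pose out of reach is approached as far as the arm can. A call with a gripper value outside its range is refused whole. The fingers move at their own pace and stop on an object; "grip_force" is the grip in N (left out, the last holds). Time passes only in rows, so rows that repeat a pose let the fingers close. It gives the time, the measured TCP pose, the force and the opening at its end, in the units of the state.
- ctrl.get_obs(): the state, without advancing time (a new reading comes with each control period).
- optics.camera(name): name is "side" or "top" or "wrist"; returns a dict with "img" (400x640x3 uint8, red, green, blue), "range_z" (400x640 float32, m along the optical axis (not along the pixel's ray), 0 where there is no reading), "camera_matrix" (3x3 intrinsics, pixels), "k1" (the pictures are not rectified: a ray, as slopes to the right and down, at radius r is drawn at 1 + k1 r^2 times it, then the intrinsics apply), "world_to_cam" (4x4, takes a point from world to camera coordinates); the wrist camera has in their place "mount" (4x4, takes a point from camera to tool coordinates, whose origin is the TCP and whose axes are the tool frame's). Camera axes: x right, y up, looking along -z (the intrinsics and any distortion apply to the point x, -y, -z); pixel columns grow to the right and rows downward; lengths in m; the calibration is good to about 2 mm. A picture is of the moment at which its call begins: read the wrist's pose just before it.
- ctrl.hand_in(): hands the job in, once; it reports no verdict.
The state is a dict: "time_s": time; "qpos": joint angles; "joint_vel": joint speeds; "tau": joint torques, N m; "ee_pos": TCP position; "eef_rot": TCP orientation; "force": force on the tool from outside, world axes, zero at the start; "moment": the same for the moment, N m; "grip_width": finger opening in m.
Only numpy, scipy, OpenCV 4.12 (cv2) and the standard library are available. Lean on these libraries where they do the work, as an engineer would, in place of code of your own. Each camera call takes 0.05 s, during which the arm holds its last target. There are 200 camera calls.

### The job

Get the grey transit case ready to go out: take the roll of tape out of it and lay it on the worktop beside the case, then pack every plated module that lies nearer to you than the yellow mug flat in the case, cover side up (stack them if need be; those farther off stay). Then shut the lid, swing the latch's crossbar over so that it hooks behind the keeper on the lid, and press the latch lever down past centre until it is fully home. Leave the solder spool, the bottle and the pen where they are.

Things in the scene. Friction and masses are not known exactly. Their poses are not given: they have to be found in the camera images.
- case: Grey transit case, fixed to the worktop, open at the top, outside 132 (its x) x 262 (its y) x 80 mm high, walls and floor 6 mm thick (inside 120 x 250 mm, floor 6 mm above the worktop, 74 mm deep). Origin: centre of its underside. Its x axis points from the latch side (front, towards the robot) to the lid's hinge (far side), its z up.
- module_0: Finished electronics module, black body under a plain aluminium cover, 89 (its x) x 61 (its y) x 20 mm (18 mm where one rests on another), 0.16 kg. Origin: centre of its underside; z up through the cover. Easily taken across its 61 mm width. May be absent (None). Nothing tells the modules apart.
- module_1: Finished electronics module, black body under a plain aluminium cover, 89 (its x) x 61 (its y) x 20 mm (18 mm where one rests on another), 0.16 kg. Origin: centre of its underside; z up through the cover. Easily taken across its 61 mm width. May be absent (None). Nothing tells the modules apart.
- module_2: Finished electronics module, black body under a plain aluminium cover, 89 (its x) x 61 (its y) x 20 mm (18 mm where one rests on another), 0.16 kg. Origin: centre of its underside; z up through the cover. Easily taken across its 61 mm width. May be absent (None). Nothing tells the modules apart.
- module_3: Finished electronics module, black body under a plain aluminium cover, 89 (its x) x 61 (its y) x 20 mm (18 mm where one rests on another), 0.16 kg. Origin: centre of its underside; z up through the cover. Easily taken across its 61 mm width. May be absent (None). Nothing tells the modules apart.
- tape: Roll of black tape lying flat, 62 mm across, 19 mm high, solid to the touch (its hole cannot be entered). Origin: centre of its underside. Starts inside the case on its floor.
- lid (a joint): Hinge of the lid along the case's far top edge: 0 = shut on the rim, about 1.57 = upright, 2.0 = leaning back, at its stop. Stiff: it stays at any angle and takes about 2 to 4 N at its free edge to move.
- lid_edge (a point): Middle of the lid's free edge, at half the thickness of the lid. The lid is a plate 136 x 266 x 8 mm; the hinge line is 137 mm from the free edge. Shut, the lid's top face is 88 mm above the worktop.
- lid_hinge (a point): Point on the lid's hinge line, in the middle: case x +69, y 0, z 80 mm.
- keeper (a point): Where the crossbar's middle lies when seated; moves with the lid (lid shut: case axes, at case x -56, y 0, z 109 mm). Keeper: steel block 34 mm wide (y) on the lid's front edge, a level shelf 4 mm below this point, from 8 mm in front of it to 28 mm beyond (towards the hinge), and at its front a 6 mm hook plate rising 8 mm above this point, leaning 15 degrees towards the hinge.
- crossbar (a point): Middle of the latch's crossbar: 8 mm bar, 124 mm long along the case's y; its ends, 30 to 60 mm from the middle, wear 10 mm rubber sleeves (finger grips). Two wires 23 mm either side of the middle join it to the bail pin, 66 mm away. Lever up and bar swung down to the lid, it lies on the keeper's shelf 5 to 15 mm beyond the seat, behind the hook plate; pressing the lever draws it on to the hook.
- lever (a joint): Latch lever: 0 = fully down on its stop (pointing away from the lid, 35 degrees below level); grows as it is raised, to its stop at 1.9 (upright but leaning 16 degrees towards the robot). With the crossbar hooked, resistance grows to dead centre at 0.3, past which it snaps home; about 3 N at the tip is enough. Stays where it is left.
- lever_tip (a point): Free end of the lever, a steel strip 26 mm wide and 5 mm thick, 72 mm from its pivot to here.
- lever_pivot (a point): Pivot of the lever, on the case's front at case x -97, y 0, z 80 mm.
- solder_spool: Empty grey solder spool standing on its flange, 63 mm across, 70 mm high; a bystander. Origin: centre of its underside.
- flux_bottle: Small brown bottle with a black dropper, 33 mm across, 102 mm high; a bystander. Origin: centre of its underside.
- pen: Black pen lying along its y, 145 mm long, 12 mm thick; a bystander. Origin: its middle, on the underside.
- bail_pin (a point): Pin on the lever (20 mm from its pivot) about which the bail (wires and crossbar) swings. The bail starts pointing almost straight up, held by slight friction; pushed towards the lid to below about 60 degrees above level, it drops on to the lid by its own weight. It also stretches along its length like a spring, up to 9 mm at 5 N per mm. When the lever is down the pin lies below and in front of the pivot.
There are look-alikes about, which are no part of the job. What is shaped like the module_1 but turquoise is not meant.

How it is judged:
On the way, in this order (a step that is already met when the one before it is completed fails the run):
1. every module present lies flat in the case, and the tape lies on the worktop outside it (x of module_0 in the frame of case between -0.05 and 0.05 m and y of module_0 in the frame of case between -0.105 and 0.105 m and z of module_0 in the frame of case between 0.002 and 0.05 m and angle between each of module_0, module_1, module_2, module_3's own z axis and vertical below 0.15 rad and x of module_1 in the frame of case between -0.05 and 0.05 m and y of module_1 in the frame of case between -0.105 and 0.105 m and z of module_1 in the frame of case between 0.002 and 0.05 m and x of module_2 in the frame of case between -0.05 and 0.05 m and y of module_2 in the frame of case between -0.105 and 0.105 m and z of module_2 in the frame of case between 0.002 and 0.05 m and x of module_3 in the frame of case between -0.05 and 0.05 m and y of module_3 in the frame of case between -0.105 and 0.105 m and z of module_3 in the frame of case between 0.002 and 0.05 m and (x of tape in the frame of case above 0.1 m or x of tape in the frame of case below -0.1 m or y of tape in the frame of case above 0.16 m or y of tape in the frame of case below -0.16 m) and height (world z) of tape between -0.01 and 0.012 m), for 0.2 s.
2. the lid is shut (all of step 1 and value of joint lid below 0.03 rad), for 0.2 s.
3. the crossbar is hooked behind the keeper (value of joint lid below 0.03 rad and x of crossbar in the frame of keeper between -0.004 and 0.022 m and z of crossbar in the frame of keeper between -0.006 and 0.006 m), for 0.2 s.
4. the lever is pressed down past centre, the crossbar held on the keeper (value of joint lid below 0.03 rad and value of joint lever below 0.1 rad and x of crossbar in the frame of keeper between -0.004 and 0.005 m and z of crossbar in the frame of keeper between -0.006 and 0.006 m), for 0.2 s.
At the end, for the whole second after the job is handed in: Modules present flat in the case (within 0.15 rad), cover up, below the rim; tape on the worktop outside it (over 10 cm from its centre in its x or 16 cm in its y); lid shut (under 0.03 rad); crossbar seated behind the keeper (5 mm); lever home (under 0.1 rad); all at rest (all of step 1 and all of step 4 and velocity of joint lever below 0.05 rad/s and linear speed of tape below 0.02 m/s); the robot touches nothing.
It fails at once if the spool, the bottle or the pen is knocked more than 5 cm away (distance of any of solder_spool, flux_bottle, pen from where it was at the start of the episode above 0.05 m).
Of module_0, module_1, module_2, module_3 only 2 to 4 are there at a start; the rules pass over those that are not, and their reading is None.
At some moment in a run one of module_0, module_1, module_2, module_3 may be knocked a few centimetres aside while the robot is not near it.
It also fails if it takes over 210 s, if anything falls off the work surface, if the arm or the gripper's body presses on something with over 40 N, if the wrist force passes 120 N, or if a joint passes its speed limit or range.

## Working session

There is one attempt and no reset: what is moved stays moved. The work goes in short steps, Python scripts to look and compute and a tool call to move; the robot and the scene stay as the last step left them, time stands still between calls to the robot, and variables do not carry over. Pictures are saved under pics/ and viewed, about 12 in all and at most 16, crops included, and the job is handed in when it is done.

Besides the shell and the picture viewer there is one more tool, called after ">>>" by a JSON object that holds its "fn" and its "kwargs", one argument or row to a line. jog_arm: Moves the arm, as the interface text tells. Its arguments: {"type":"object","properties":{"targets":{"type":"array","items":{"type":"array"}},"grip_force":{"type":"number"}},"required":["targets"]}

```bash
ls; mkdir -p pics
cat > h.py <<'E'
import numpy as np, cv2
from station import ctrl, optics
from scipy.spatial.transform import Rotation as Rn
def cam(name):
    o=ctrl.get_obs(); c=optics.camera(name)
    if name=="wrist":
        T=np.eye(4);T[:3,:3]=Rn.from_euler('xyz',o['eef_rot']).as_matrix();T[:3,3]=o['ee_pos']
        c['c2w']=T@np.array(c['mount'])
    else: c['c2w']=np.linalg.inv(np.array(c['world_to_cam']))
    return c
def cloud(c):
    K=np.array(c['camera_matrix']);h,w=c['range_z'].shape
    u,v=np.meshgrid(np.arange(w),np.arange(h))
    s=rays(c,np.stack([u,v],-1).reshape(-1,2).astype(float))
    z=c['range_z'].reshape(-1,1)
    P=s*z
    W=P@c['c2w'][:3,:3].T+c['c2w'][:3,3]
    W[z[:,0]<=0]=np.nan
    return W.reshape(h,w,3)
def rays(c,px):
    K=np.array(c['camera_matrix'],float);D=np.array([c['k1'],0,0,0,0],float)
    n=cv2.undistortPoints(np.asarray(px,float).reshape(-1,1,2),K,D).reshape(-1,2)
    return np.c_[n[:,0],-n[:,1],-np.ones(len(n))]
def plane(c,px,z):
    d=rays(c,px)@c['c2w'][:3,:3].T;o=c['c2w'][:3,3]
    return o+d*((z-o[2])/d[:,2])[:,None]
def save(c,n): cv2.imwrite('pics/'+n,c['img'][:,:,::-1])
def toolmove(dx,dy,dz):
    "world shift (m) -> tool cm"
    o=ctrl.get_obs();return 100*Rn.from_euler('xyz',o['eef_rot']).as_matrix().T@np.array([dx,dy,dz])
E
python3 - <<'E'
from h import *
o=ctrl.get_obs();print({k:np.round(v,3).tolist() for k,v in o.items()})
for n in ('side','top'):
    c=cam(n);save(c,n+'0.png');np.savez(n+'0.npz',W=cloud(c));print(n,c['c2w'].round(3).tolist(),c['k1'],np.array(c['camera_matrix']).tolist())
E
```

```text
pics
{'time_s': 0.0, 'qpos': [-1.345, 0.3, 1.522, -0.0, 1.321, -0.067], 'joint_vel': [-0.001, -0.002, 0.001, -0.002, -0.0, 0.003], 'tau': [-0.0, -53.18, -35.273, 0.071, 0.024, -0.0], 'ee_pos': [0.159, -0.526, 0.224], 'eef_rot': [-1.571, 0.001, -1.278], 'force': [-0.235, 0.912, -0.164], 'moment': [0.014, -0.017, -0.013], 'grip_width': 0.094}
side [[0.99, 0.09, -0.109, 0.442], [-0.141, 0.578, -0.804, -0.922], [-0.009, 0.811, 0.584, 0.669], [0.0, 0.0, 0.0, 1.0]] 0.00736771345405133 [[438.593379764914, 0.0, 312.27047975463796], [0.0, 438.593379764914, 194.48240676977463], [0.0, 0.0, 1.0]]
top [[0.011, 0.994, -0.109, 0.435], [-1.0, 0.011, -0.002, -0.113], [-0.0, 0.109, 0.994, 1.036], [0.0, 0.0, 0.0, 1.0]] -0.05148644829956945 [[428.3243920448544, 0.0, 321.31986772897676], [0.0, 428.3243920448544, 195.84044033410825], [0.0, 0.0, 1.0]]
```

View pics/top0.png

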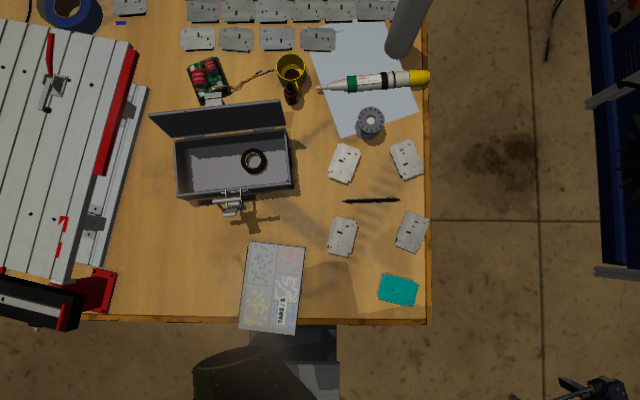

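View pics/side0.png

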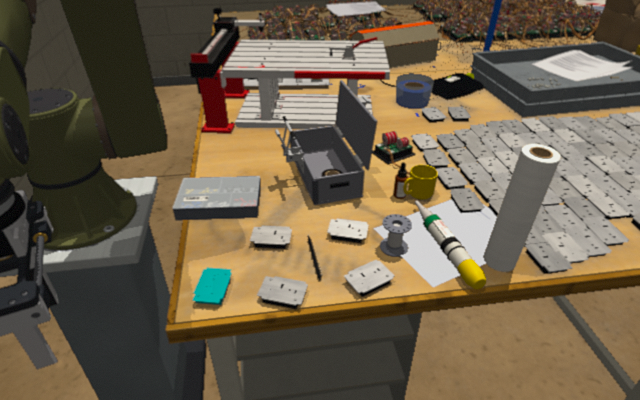

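Four grey modules at top-view px (344,162), (406,159), (342,236) and (411,231) are nearer than the yellow mug (290,70). The grey rows at v<52 are farther than the mug, so they stay. The turquoise look-alike is at (398,289). The open case is at (235,165) with the tape at (253,160).

```bash
cat >> h.py <<'E'
def modules(c,W,lo=.012,hi=.03):
    out=[]
    img=c['img'].astype(int);sat=img.max(2)-img.min(2)
    m=((W[...,2]>lo)&(W[...,2]<hi)&(sat<35)&(img.min(2)>90)).astype(np.uint8)
    n,L,S,C=cv2.connectedComponentsWithStats(m)
    for i in range(1,n):
        if S[i,4]<150: continue
        v,u=np.where(L==i);P=W[v,u]
        zt=np.median(P[:,2])
        # contour rays onto top plane
        Q=plane(c,np.c_[u,v],.02)[:,:2].astype(np.float32)
        (cx,cy),(a,b),ang=cv2.minAreaRect(Q*1000)
        if a<b: ang+=90; a,b=b,a
        ang=(ang+90)%180-90
        out.append((C[i].round(0).tolist(),round(cx),round(cy),round(a),round(b),round(ang,1),round(zt*1000,1)))
    return out
E
python3 - <<'E'
from h import *
c=cam('top');W=cloud(c);np.save('W.npy',W)
print("mods px,cx,cy,long,short,ang,z")
for m in modules(c,W): print(m)
def at(u,v): print((u,v),(1000*np.nanmedian(W[v-1:v+2,u-1:u+2].reshape(-1,3),0)).round(0))
print('mug,tape,floor,tapehole,spool,bottle,pen,box,roll,table')
for p in [(290,60),(253,152),(210,160),(253,161),(370,125),(291,97),(370,200),(272,288),(150,250),(320,200)]: at(*p)
# case rim: z 0.07..0.085
m=(abs(W[...,2]-.08)<.006)&(np.indices(W.shape[:2])[0]>120)&(np.indices(W.shape[:2])[0]<215)&(np.indices(W.shape[:2])[1]>165)&(np.indices(W.shape[:2])[1]<305)
v,u=np.where(m);Q=plane(c,np.c_[u,v],.08)[:,:2].astype(np.float32)*1000
print('rim',len(Q),cv2.minAreaRect(Q),Q.min(0),Q.max(0))
m=(W[...,2]>.15)&(np.indices(W.shape[:2])[0]>90)&(np.indices(W.shape[:2])[0]<145)&(np.indices(W.shape[:2])[1]>145)&(np.indices(W.shape[:2])[1]<290)
P=W[m]*1000;print('lid hi',len(P),P.min(0).round(),P.max(0).round())
big=cv2.resize(c['img'][85:225,140:310],None,fx=4.5,fy=4,interpolation=2);cv2.imwrite('pics/case.png',big[:,:,::-1])
E
```

```text
mods px,cx,cy,long,short,ang,z
([128.0, 7.0], 1028, 388, 87, 39, 89.3, np.float64(18.4))
([205.0, 10.0], 1018, 194, 85, 54, -87.6, np.float64(18.9))
([305.0, 10.0], 1019, -77, 448, 58, -89.4, np.float64(18.7))
([198.0, 38.0], 944, 205, 84, 60, -87.1, np.float64(18.1))
([236.0, 38.0], 943, 109, 86, 58, 84.2, np.float64(18.0))
([277.0, 37.0], 945, 4, 86, 56, -89.6, np.float64(17.8))
([318.0, 39.0], 942, -98, 88, 59, -89.6, np.float64(18.0))
([110.0, 185.0], 599, 402, 455, 62, -11.6, np.float64(23.5))
([406.0, 159.0], 639, -316, 88, 59, 22.3, np.float64(17.9))
([344.0, 162.0], 628, -164, 88, 60, -20.6, np.float64(17.9))
([412.0, 231.0], 464, -327, 87, 59, -22.5, np.float64(17.6))
([341.0, 236.0], 452, -160, 88, 60, -13.1, np.float64(17.6))
mug,tape,floor,tapehole,spool,bottle,pen,box,roll,table
(290, 60) [880. -31.  32.]
(253, 152) [650.  54.  23.]
(210, 160) [633. 162.   7.]
(253, 161) [632.  56.   6.]
(370, 125) [ 706. -223.   71.]
(291, 97) [776. -37.  59.]
(370, 200) [ 539. -229.    9.]
(272, 288) [330.  -1.  38.]
(150, 250) [412. 302.  -2.]
(320, 200) [ 538. -109.   -1.]
rim 1126 ((603.631103515625, 92.00690460205078), (170.05381774902344, 263.831787109375), 7.332446098327637) [518.8857  -45.32527] [704.41974 230.07176]
lid hi 2327 [675. -28. 150.] [733. 236. 220.]
```

View pics/case.png

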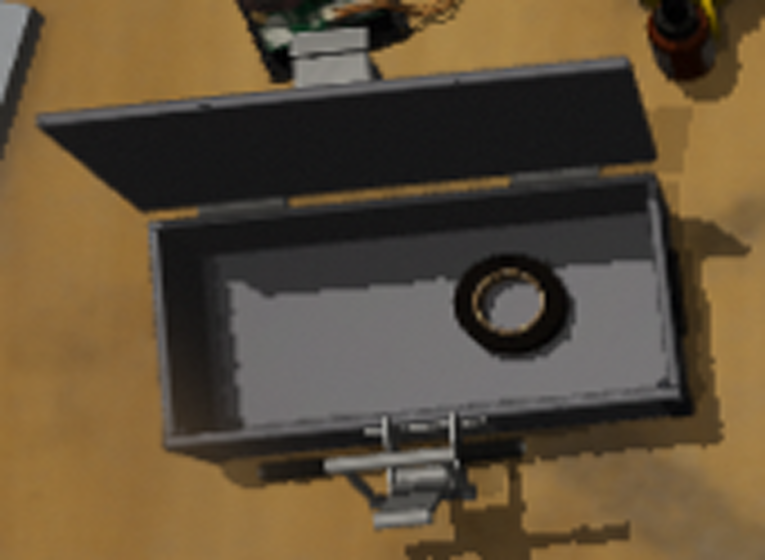

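Crop: the case rim corners run (152,222), (655,178), (683,400), (165,445) in the crop. The lid stands roughly upright, the latch lever and bail are up at front centre, and the tape is right of centre.

Run:
```python
from h import *
c=cam('top');W=cloud(c)
px=[[140+x/4.5,85+y/4] for x,y in [(152,222),(655,178),(683,398),(165,445)]]
p=plane(c,px,.08);print((p*1000).round())
e=p[0]-p[1];e2=p[3]-p[2];print('yaw from far,near', [np.degrees(np.arctan2(-a[0],a[1])).round(2) for a in (e,e2)], np.linalg.norm(e),np.linalg.norm(e2),np.linalg.norm(p[0]-p[3]),np.linalg.norm(p[1]-p[2]))
C=p.mean(0)[:2];print('C',C)
for yaw in (5,6,7,8):
    t=np.radians(yaw);R=np.array([[np.cos(t),-np.sin(t)],[np.sin(t),np.cos(t)]])
    Q=(W[...,:2]-C)@R
    z=W[...,2]
    k=(abs(z-.08)<.006)
    near=k&(abs(Q[...,1])>.075)&(abs(Q[...,1])<.12)&(abs(Q[...,0]+.06)<.03)
    L=k&(abs(Q[...,1]-.13)<.03)&(abs(Q[...,0])<.05);Rr=k&(abs(Q[...,1]+.13)<.03)&(abs(Q[...,0])<.05)
    f=lambda a:np.percentile(a*1000,[2,50,98]).round(1)
    print(yaw,'near x',near.sum(),f(Q[near][:,0]),np.polyfit(Q[near][:,1],Q[near][:,0],1)[0].round(4),'L',f(Q[L][:,1]),'R',f(Q[Rr][:,1]))
# lid plane
Q=W.reshape(-1,3)
t=np.radians(6.5);R=np.array([[np.cos(t),-np.sin(t)],[np.sin(t),np.cos(t)]]);q=(Q[:,:2]-C)@R
k=(Q[:,2]>.1)&(Q[:,2]<.225)&(abs(q[:,1])<.12)&(q[:,0]>.04)&(q[:,0]<.14)
print('lid x vs z',k.sum(),[(a,np.percentile(q[k&(abs(Q[:,2]-a)<.008),0]*1000,[5,50,95]).round()) for a in (.11,.13,.15,.17,.19,.21,.22)])
# tape
k=(W[...,2]>.018)&(W[...,2]<.03)&(c['img'].max(2)<80)
k&=(np.abs((W[...,:2]-C)@R)<[.06,.12]).all(-1)
v,u=np.where(k);T=plane(c,np.c_[u,v],.025)[:,:2].astype(np.float32);print('tape',len(T),cv2.minEnclosingCircle(T*1000),'case frame',(np.array(cv2.minEnclosingCircle(T)[0])-C)@R)
# latch points
Z=W.reshape(-1,3)
k=(Z[:,2]>.09)&(q[:,0]<-.05)&(q[:,0]>-.16)&(abs(q[:,1])<.09)
A=np.c_[q[k],Z[k,2]]*1000;A=A[A[:,2].argsort()[::-1]];print('latch',len(A));print(A[::12].round())
```

```text
[[664. 228.  80.]
 [691. -28.  80.]
 [565. -45.  80.]
 [535. 215.  80.]]
yaw from far,near [np.float64(6.21), np.float64(6.5)] 0.25798695702481017 0.2616346312803606 0.1292505948774635 0.12795802111658383
C [0.61369439 0.0925886 ]
5 near x 115 [-66.2 -60.1 -53.6] -0.0326 L [124.9 128.7 133.5] R [-130.1 -126.4 -122.1]
6 near x 116 [-64.3 -60.1 -55.3] -0.0165 L [125.3 128.4 133. ] R [-129.5 -126.5 -123.1]
7 near x 116 [-63.2 -60.3 -55.7] 0.0017 L [125.7 128.2 132.3] R [-129.3 -126.6 -123.4]
8 near x 117 [-64.7 -60.2 -55.3] 0.0171 L [125.5 128.3 132.5] R [-129.7 -126.4 -123.1]
lid x vs z 3075 [(0.11, array([72., 73., 75.])), (0.13, array([74., 75., 76.])), (0.15, array([75., 77., 78.])), (0.17, array([77., 79., 80.])), (0.19, array([79., 80., 82.])), (0.21, array([ 81.,  85., 113.])), (0.22, array([ 82.,  86., 108.]))]
tape 301 ((630.796875, 54.153526306152344), 30.185882568359375) case frame [ 0.01251967 -0.03981115]
latch 496
[[ -91.   59.  167.]
 [ -92.   51.  166.]
 [ -95.  -42.  165.]
 [ -91.  -48.  165.]
 [ -93.   39.  164.]
 [ -89.  -48.  164.]
 [ -90.  -32.  164.]
 [ -91.   -1.  164.]
 [ -92.   47.  163.]
 [ -89.   53.  163.]
 [ -94.  -11.  163.]
 [ -91.   16.  163.]
 [ -95.   12.  163.]
 [ -90.  -60.  162.]
 [ -89.   37.  162.]
 [ -97.  -49.  161.]
 [ -90.  -15.  161.]
 [ -89.  -29.  161.]
 [ -91.   31.  161.]
 [ -95.   11.  160.]
 [ -96.  -18.  160.]
 [ -89.    7.  159.]
 [-122.    6.  154.]
 [-122.    2.  152.]
 [ -97.   26.  150.]
 [-124.    9.  149.]
 [-119.   -5.  148.]
 [ -97.  -24.  146.]
 [-117.    9.  139.]
 [-115.    7.  137.]
 [-113.   -2.  131.]
 [-111.   -8.  128.]
 [-109.   12.  122.]
 [-103.  -24.  118.]
 [-105.  -21.  114.]
 [-107.   23.  111.]
 [-102.    2.  107.]
 [-100.   -4.  102.]
 [-100.   -6.   99.]
 [-105.  -16.   98.]
 [-102.  -11.   96.]
 [ -98.  -13.   91.]]
```

```bash
cat >> h.py <<'E'
C0=np.array([.6155,.0935]);YAW=np.radians(6.8)
Rc=np.array([[np.cos(YAW),-np.sin(YAW)],[np.sin(YAW),np.cos(YAW)]])
def cw(x,y): return C0+Rc@[x,y]
def go(x,y,z,yawdeg=None):
    o=ctrl.get_obs();p=np.array(o['ee_pos']);yaw=o['eef_rot'][2]
    s=toolmove(*(np.array([x,y,z])-p));t=0 if yawdeg is None else -((np.radians(yawdeg)-yaw+np.pi)%(2*np.pi)-np.pi)
    print('tool cm',s.round(2),'turn',round(float(t),3))
E
python3 -c "
from h import *
go(.631,.054,.30,-83.2);print(cw(-.14,.12),cw(0,-.06))"
```

```text
tool cm [-41.95  -7.56  61.97] turn 0.174
[0.46227635 0.19607931] [0.62260424 0.03392207]
```

>>> {"fn": "jog_arm", "kwargs": {
  "targets": [
    [9.4,[0,-7.6,0],0],
    [9.4,[0,-7.6,0],0],
    [9.4,[-42,-7.6,62],0.174],
    [9.4,[-42,-7.6,62],0.174],
    [9.4,[-42,-7.6,62],0.174],
    [9.4,[-42,-7.6,62],0.174],
    [9.4,[-42,-7.6,62],0.174],
    [9.4,[-42,-7.6,62],0.174],
    [9.4,[-42,-7.6,62],0.174],
    [9.4,[-42,-7.6,62],0.174]
  ],
  "grip_force": 20
}}

```text
time_s: 1.2
ee_pos: [0.4111, -0.2153, 0.3006]
eef_rot: [-1.571, -0.0, -1.452]
force: [0.9, -1.2, -0.7]
grip_width: 0.0945
```

```bash
python3 -c "
from h import *
go(.631,.054,.30,-83.2)"
```

```text
tool cm [-24.14   0.06  25.02] turn 0.0
```

>>> {"fn": "jog_arm", "kwargs": {
  "targets": [
    [9.4,[-24.1,0,25],0],
    [9.4,[-24.1,0,25],0],
    [9.4,[-24.1,0,25],0],
    [9.4,[-24.1,0,25],0],
    [9.4,[-24.1,0,25],0],
    [9.4,[-24.1,0,25],0],
    [9.4,[-24.1,0,25],0],
    [9.4,[-24.1,0,25],0],
    [9.4,[-24.1,0,25],0]
  ]
}}

```text
time_s: 2.1
ee_pos: [0.63, 0.0523, 0.2994]
eef_rot: [-1.572, -0.0, -1.451]
force: [-0.5, -0.2, -0.2]
grip_width: 0.094
```

Run:
```python
from h import *
c=cam('wrist');save(c,'w1.png');W=cloud(c)
q=(W[...,:2]-C0)@Rc
k=(W[...,2]>.018)&(W[...,2]<.032)&(c['img'].max(2)<90)&(np.abs(q)<[.058,.12]).all(-1)
v,u=np.where(k);print(len(v));T=plane(c,np.c_[u,v],.025)[:,:2].astype(np.float32);print(cv2.minEnclosingCircle(T*1000))
print(c['c2w'].round(3)); z=W[...,2]
k=(abs(z-.08)<.006);x=q[...,0];y=q[...,1]
for n,m in (('near',k&(abs(y)>.075)&(abs(y)<.12)&(abs(x+.063)<.012)),('L',k&(abs(y-.128)<.012)&(abs(x)<.05)),('R',k&(abs(y+.128)<.012)&(abs(x)<.05))):
    print(n,m.sum(),(np.median(q[m],0)*1000).round(1) if m.any() else '', np.polyfit(y[m],x[m],1)[0] if m.sum()>9 else '')
go(.631,.054,.028,-83.2)
```

```text
576
((556.1298828125, 86.6383056640625), 121.02764129638672)
[[ 0.12   0.951  0.284  0.713]
 [-0.993  0.116  0.034  0.062]
 [-0.001 -0.286  0.958  0.459]
 [ 0.     0.     0.     1.   ]]
near 279 [-62.   79.5] -0.005926217337583588
L 347 [  4.1 126.4] -3.5456748423246456
R 311 [  -0.3 -127.3] 4.882069326002041
tool cm [-0.25 27.21  0.18] turn 0.0
```

View pics/w1.png

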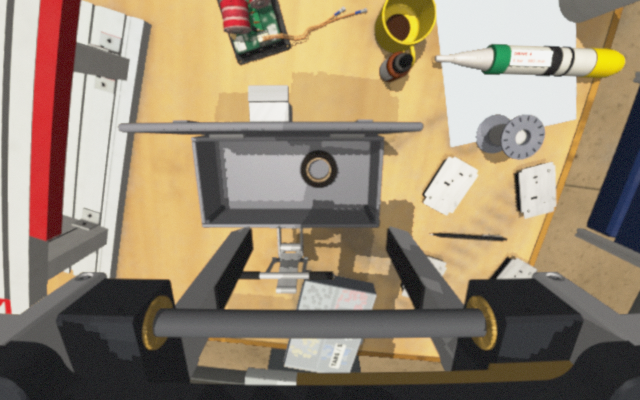

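Wrist view: the tape is at (319,170) inside the case, whose rim spans (195–380, 138–225). The four modules lie to the right, and the lid edge is at v≈128.

>>> {"fn": "jog_arm", "kwargs": {
  "targets": [
    [9.4,[-0.2,20,0.2],0],
    [9.4,[-0.2,20,0.2],0],
    [9.4,[-0.2,20,0.2],0],
    [9.4,[-0.2,20,0.2],0],
    [9.4,[-0.2,24,0.2],0],
    [9.4,[-0.2,26,0.2],0],
    [9.4,[-0.2,27.1,0.2],0],
    [9.4,[-0.2,27.1,0.2],0]
  ]
}}

```text
time_s: 2.95
ee_pos: [0.6312, 0.053, 0.0292]
eef_rot: [-1.572, 0.0, -1.453]
force: [0.5, -0.6, 0.1]
grip_width: 0.0941
```

>>> {"fn": "jog_arm", "kwargs": {
  "targets": [
    [5,[0,0,0],0],
    [5,[0,0,0],0],
    [5,[0,0,0],0],
    [5,[0,0,0],0],
    [5,[0,0,0],0],
    [5,[0,0,0],0],
    [5,[0,-5,0],0],
    [5,[0,-10,0],0],
    [5,[0,-15,0],0],
    [5,[0,-20,0],0]
  ]
}}

```text
time_s: 3.95
ee_pos: [0.6313, 0.0539, 0.2315]
eef_rot: [-1.571, 0.0, -1.452]
force: [0.1, 0.5, -0.9]
grip_width: 0.0588
```

```bash
python3 -c "
from h import *
go(.46,.198,.28);go(.46,.198,.024)"
```

```text
tool cm [-16.34  -4.85 -15.3 ] turn 0.0
tool cm [-16.33  20.75 -15.3 ] turn 0.0
```

```bash
python3 -c "
from h import *
go(.44,.222,.28);go(.44,.222,.0245)"
```

```text
tool cm [-18.96  -4.85 -17.  ] turn 0.0
tool cm [-18.95  20.7  -17.  ] turn 0.0
```

>>> {"fn": "jog_arm", "kwargs": {
  "targets": [
    [5,[0,-4.8,0],0],
    [5,[-19,-4.8,-17],0],
    [5,[-19,-4.8,-17],0],
    [5,[-19,-4.8,-17],0],
    [5,[-19,-4.8,-17],0],
    [5,[-19,-4.8,-17],0],
    [5,[-19,-4.8,-17],0],
    [5,[-19,0,-17],0],
    [5,[-19,4.8,-17],0],
    [5,[-19,9.6,-17],0]
  ]
}}

```text
time_s: 4.95
ee_pos: [0.4404, 0.2222, 0.132]
eef_rot: [-1.57, 0.0, -1.452]
force: [1.1, 0.7, -1.3]
grip_width: 0.0584
```

```bash
python3 -c "
from h import *
go(.44,.222,.0245)"
```

```text
tool cm [ 0.02 10.75 -0.06] turn 0.0
```

>>> {"fn": "jog_arm", "kwargs": {
  "targets": [
    [5,[0,5,0],0],
    [5,[0,9,0],0],
    [5,[0,10.5,0],0],
    [5,[0,10.7,0],0],
    [9.4,[0,10.7,0],0],
    [9.4,[0,10.7,0],0],
    [9.4,[0,10.7,0],0],
    [9.4,[0,5,0],0],
    [9.4,[0,0,0],0],
    [9.4,[0,-10,0],0]
  ]
}}

```text
time_s: 5.95
ee_pos: [0.4401, 0.2223, 0.1792]
eef_rot: [-1.57, 0.0, -1.452]
force: [0.3, 0.4, -0.1]
grip_width: 0.0939
```

Run:
```python
from h import *
c=cam('top');save(c,'top1.png');W=cloud(c)
for m in modules(c,W):
    if m[1]<800 and m[2]<0: print(m)
k=(W[...,2]>.011)&(W[...,2]<.026)&(c['img'].max(2)<80)&(abs(W[...,0]-.44)<.09)&(abs(W[...,1]-.22)<.09)
v,u=np.where(k);print(len(v),cv2.minEnclosingCircle(W[k][:,:2].astype(np.float32)*1000) if len(v) else '')
go(.628,-.164,.27,-110.6)
```

```text
([407.0, 159.0], 639, -316, 88, 59, 22.3, np.float64(17.8))
([344.0, 163.0], 628, -164, 88, 60, -20.6, np.float64(17.9))
([412.0, 232.0], 464, -327, 87, 59, -22.0, np.float64(17.5))
([342.0, 236.0], 452, -160, 88, 60, -12.6, np.float64(17.5))
149 ((439.57281494140625, 217.27859497070312), 28.94455337524414)
tool cm [40.65 -8.24 13.89] turn 0.478
```

>>> {"fn": "jog_arm", "kwargs": {
  "targets": [
    [9.4,[0,-8.2,0],0],
    [9.4,[0,-8.2,0],0],
    [9.4,[40.6,-8.2,13.9],0.478],
    [9.4,[40.6,-8.2,13.9],0.478],
    [9.4,[40.6,-8.2,13.9],0.478],
    [9.4,[40.6,-8.2,13.9],0.478],
    [9.4,[40.6,-8.2,13.9],0.478],
    [9.4,[40.6,-8.2,13.9],0.478],
    [9.4,[40.6,-8.2,13.9],0.478],
    [9.4,[40.6,-8.2,13.9],0.478]
  ]
}}

```text
time_s: 7.0
ee_pos: [0.6144, -0.14, 0.2592]
eef_rot: [-1.569, 0.0, -1.93]
force: [0.4, 0.8, 0.3]
grip_width: 0.0939
```

Run:
```python
from h import *
c=cam('wrist');W=cloud(c)
for m in modules(c,W):
    if m[1]<800 and m[2]<0: print(m)
go(.628,-.164,.022,-110.6)
```

```text
([432.0, 114.0], 639, -317, 88, 61, 22.4, np.float64(17.7))
([333.0, 159.0], 628, -166, 87, 60, -20.7, np.float64(17.7))
([466.0, 221.0], 465, -329, 86, 61, -21.0, np.float64(17.7))
([367.0, 262.0], 452, -162, 89, 59, -12.6, np.float64(17.9))
tool cm [ 1.22 23.58  1.77] turn -0.004
```

>>> {"fn": "jog_arm", "kwargs": {
  "targets": [
    [9.4,[1.3,3,1.8],0],
    [9.4,[1.3,8,1.8],0],
    [9.4,[1.3,13,1.8],0],
    [9.4,[1.3,17,1.8],0],
    [9.4,[1.3,17,1.8],0]
  ]
}}

```text
time_s: 7.55
ee_pos: [0.6237, -0.1557, 0.0834]
eef_rot: [-1.579, -0.0, -1.93]
force: [-0.8, 0.2, 0.5]
grip_width: 0.094
```

Run:
```python
from h import *
go(.628,-.165,.022,-110.6)
```

```text
tool cm [0.71 6.13 0.78] turn 0.0
```

>>> {"fn": "jog_arm", "kwargs": {
  "targets": [
    [9.4,[0.7,3,0.8],0],
    [9.4,[0.7,3,0.8],0],
    [9.4,[0.7,3,0.8],0]
  ]
}}

```text
time_s: 7.85
ee_pos: [0.6318, -0.1659, 0.0608]
eef_rot: [-1.569, 0.0, -1.93]
force: [-0.4, 0.3, -0.4]
grip_width: 0.0938
```

Run:
```python
from h import *
go(.628,-.165,.022,-110.6)
```

```text
tool cm [ 0.05  3.87 -0.4 ] turn 0.0
```

>>> {"fn": "jog_arm", "kwargs": {
  "targets": [
    [9.4,[0,2.5,-0.4],0],
    [9.4,[0,3.9,-0.4],0],
    [9.4,[0,3.9,-0.4],0],
    [5,[0,3.9,-0.4],0],
    [5,[0,3.9,-0.4],0],
    [5,[0,3.9,-0.4],0],
    [5,[0,3.9,-0.4],0],
    [5,[0,3.9,-0.4],0],
    [5,[0,3.9,-0.4],0],
    [5,[0,0,-0.4],0]
  ],
  "grip_force": 25
}}

```text
time_s: 8.85
ee_pos: [0.6248, -0.1636, 0.0538]
eef_rot: [-1.58, -0.0, -1.93]
force: [0.7, 0.5, -2.4]
grip_width: 0.0598
```

Run:
```python
from h import *
x,y=cw(0,.058);print(x,y);go(x,y,.18,-83.2)
```

```text
0.608632569838223 0.15109199947017915
tool cm [-28.89 -12.52 -12.69] turn -0.478
```

>>> {"fn": "jog_arm", "kwargs": {
  "targets": [
    [5,[0,-5,0],0],
    [5,[0,-10,0],0],
    [5,[0,-12.5,0],-0.1],
    [5,[-28.9,-12.5,-12.7],-0.478],
    [5,[-28.9,-12.5,-12.7],-0.478],
    [5,[-28.9,-12.5,-12.7],-0.478],
    [5,[-28.9,-12.5,-12.7],-0.478],
    [5,[-28.9,-12.5,-12.7],-0.478],
    [5,[-28.9,-12.5,-12.7],-0.478],
    [5,[-28.9,-12.5,-12.7],-0.478]
  ]
}}

```text
time_s: 9.85
ee_pos: [0.6092, 0.155, 0.1832]
eef_rot: [-1.571, 0.001, -1.448]
force: [-0.2, -0.7, -2.4]
grip_width: 0.0597
```

>>> {"fn": "jog_arm", "kwargs": {
  "targets": [
    [5,[0,0,0],0],
    [5,[0,0,0],0],
    [5,[0,0,0],0]
  ]
}}

```text
time_s: 10.15
ee_pos: [0.6104, 0.1492, 0.1834]
eef_rot: [-1.571, -0.0, -1.454]
force: [0.6, -0.1, -2.0]
grip_width: 0.0598
```

Run:
```python
from h import *
print(ctrl.get_obs()['grip_width'],ctrl.get_obs()['qpos']);x,y=cw(0,.058);go(x,y,.0285,-83.2)
```

```text
0.059832294029491535 [ 1.81439239e-01  5.07758901e-01  1.32851410e+00 -1.66822166e-04
  1.30555689e+00  1.63524660e+00]
tool cm [-0.22 15.49 -0.15] turn -0.002
```

>>> {"fn": "jog_arm", "kwargs": {
  "targets": [
    [5,[-0.2,5,-0.1],0],
    [5,[-0.2,10,-0.1],0],
    [5,[-0.2,13,-0.1],0],
    [5,[-0.2,15,-0.1],0],
    [5,[-0.2,15.4,-0.1],0],
    [5,[-0.2,15.5,-0.1],0],
    [7.6,[-0.2,15.5,-0.1],0],
    [7.6,[-0.2,15.5,-0.1],0],
    [7.6,[-0.2,15.5,-0.1],0],
    [7.6,[-0.2,12,-0.1],0]
  ]
}}

```text
time_s: 11.15
ee_pos: [0.607, 0.1523, 0.0606]
eef_rot: [-1.577, -0.0, -1.452]
force: [0.6, 0.3, -0.0]
grip_width: 0.076
```

>>> {"fn": "jog_arm", "kwargs": {
  "targets": [
    [9.4,[0,-5,0],0],
    [9.4,[0,-10,0],0],
    [9.4,[0,-12,0],0],
    [9.4,[0,-12,0],0]
  ]
}}

```text
time_s: 11.55
ee_pos: [0.6102, 0.153, 0.188]
eef_rot: [-1.564, 0.001, -1.452]
force: [-0.3, 0.2, -0.4]
grip_width: 0.0941
```

```bash
cat >> h.py <<'E'
def incase(c,W):
    q=(W[...,:2]-C0)@Rc;img=c['img'].astype(int);sat=img.max(2)-img.min(2)
    z=W[...,2];k=(z>.018)&(z<.06)&(np.abs(q)<[.058,.123]).all(-1)
    n,L,S,_=cv2.connectedComponentsWithStats(k.astype(np.uint8))
    for i in range(1,n):
        if S[i,4]<200: continue
        k=L==i;zt=np.median(z[k]);m=k&(abs(z-zt)<.006);v,u=np.where(m);P=(plane(c,np.c_[u,v],zt)[:,:2]-C0)@Rc
        r=cv2.minAreaRect((P*1000).astype(np.float32));print('incase',np.round(r[0],0),np.round(r[1],0),round(r[2],1),'z',np.percentile(z[m],[5,50,95]).round(4))
E
python3 - <<'E'
from h import *
c=cam('wrist');W=cloud(c);incase(c,W);c=cam('top');W=cloud(c);incase(c,W);save(c,'top2.png')
for m in modules(c,W):
    if m[1]<800 and m[2]<0: print(m)
go(.639,-.317,.2,-67.7)
E
```

```text
incase [ 1. 58.] [88. 61.] 0.1 z [0.0225 0.0237 0.025 ]
incase [-6. 60.] [71. 62.] 0.1 z [0.0208 0.0239 0.0269]
([406.0, 159.0], 639, -316, 87, 59, 22.4, np.float64(17.7))
([412.0, 232.0], 464, -327, 87, 59, -22.2, np.float64(17.6))
([342.0, 236.0], 452, -160, 88, 60, -12.6, np.float64(17.7))
tool cm [46.99 -1.68 -2.57] turn -0.27
```

>>> {"fn": "jog_arm", "kwargs": {
  "targets": [
    [9.4,[0,-2,0],0],
    [9.4,[47,-1.7,-2.6],-0.27],
    [9.4,[47,-1.7,-2.6],-0.27],
    [9.4,[47,-1.7,-2.6],-0.27],
    [9.4,[47,-1.7,-2.6],-0.27],
    [9.4,[47,-1.7,-2.6],-0.27],
    [9.4,[47,-1.7,-2.6],-0.27],
    [9.4,[47,-1.7,-2.6],-0.27],
    [9.4,[47,-1.7,-2.6],-0.27],
    [9.4,[47,-1.7,-2.6],-0.27]
  ]
}}

```text
time_s: 12.65
ee_pos: [0.6367, -0.2961, 0.1985]
eef_rot: [-1.573, 0.002, -1.182]
force: [0.3, -1.1, -0.1]
grip_width: 0.0938
```

>>> {"fn": "jog_arm", "kwargs": {
  "targets": [
    [9.4,[2,2,0],0],
    [9.4,[2,2,0],0],
    [9.4,[2,2,0],0],
    [9.4,[2,2,0],0]
  ]
}}

```text
time_s: 13.05
ee_pos: [0.6451, -0.3116, 0.1807]
eef_rot: [-1.571, 0.0, -1.181]
force: [-0.1, -0.3, -0.1]
grip_width: 0.0942
```

Run:
```python
from h import *
c=cam('wrist');W=cloud(c)
for m in modules(c,W):
    if m[1]<800 and m[2]<0: print(m)
go(.639,-.317,.022,-67.7)
```

```text
([322.0, 192.0], 639, -318, 87, 60, 22.4, np.float64(17.7))
([165.0, 267.0], 463, -165, 67, 61, -10.9, np.float64(17.9))
([286.0, 298.0], 490, -325, 87, 44, -68.5, np.float64(17.9))
tool cm [ 0.26 15.93 -0.79] turn 0.001
```

>>> {"fn": "jog_arm", "kwargs": {
  "targets": [
    [9.4,[0.3,5,-0.8],0],
    [9.4,[0.3,10,-0.8],0],
    [9.4,[0.3,13,-0.8],0],
    [9.4,[0.3,15.5,-0.8],0],
    [9.4,[0.3,15.9,-0.8],0],
    [9.4,[0.3,15.9,-0.8],0],
    [5,[0.3,15.9,-0.8],0],
    [5,[0.3,15.9,-0.8],0],
    [5,[0.3,15.9,-0.8],0],
    [5,[0.3,15.9,-0.8],0]
  ]
}}

```text
time_s: 14.1
ee_pos: [0.6388, -0.3187, 0.0222]
eef_rot: [-1.57, -0.001, -1.182]
force: [-0.3, 0.0, -0.2]
grip_width: 0.0655
```

>>> {"fn": "jog_arm", "kwargs": {
  "targets": [
    [5,[0,0,0],0],
    [5,[0,0,0],0]
  ]
}}

```text
time_s: 14.3
ee_pos: [0.6387, -0.3186, 0.0219]
eef_rot: [-1.571, -0.0, -1.182]
force: [-2.0, 1.8, 2.9]
grip_width: 0.0597
```

>>> {"fn": "jog_arm", "kwargs": {
  "targets": [
    [5,[0,-5,0],0],
    [5,[0,-10,0],0],
    [5,[0,-15,0],0],
    [5,[0,-16,0],0],
    [5,[0,-16,0],0]
  ]
}}

```text
time_s: 14.8
ee_pos: [0.6391, -0.3189, 0.1834]
eef_rot: [-1.569, -0.003, -1.182]
force: [0.0, 0.3, -2.6]
grip_width: 0.0595
```

Run:
```python
from h import *
x,y=cw(0,-.058);print(x,y);go(x,y,.18,-83.2)
```

```text
0.6223674301617771 0.035908000529820856
tool cm [-33.47   0.28  11.9 ] turn 0.27
```

>>> {"fn": "jog_arm", "kwargs": {
  "targets": [
    [5,[-33.5,0,11.9],0.27],
    [5,[-33.5,0,11.9],0.27],
    [5,[-33.5,0,11.9],0.27],
    [5,[-33.5,0,11.9],0.27],
    [5,[-33.5,0,11.9],0.27],
    [5,[-33.5,0,11.9],0.27],
    [5,[-33.5,0,11.9],0.27],
    [5,[-33.5,0,11.9],0.27],
    [5,[-33.5,0,11.9],0.27],
    [5,[-33.5,0,11.9],0.27]
  ]
}}

```text
time_s: 15.8
ee_pos: [0.6215, 0.0355, 0.1801]
eef_rot: [-1.573, 0.0, -1.453]
force: [0.6, -0.5, -1.5]
grip_width: 0.0594
```

>>> {"fn": "jog_arm", "kwargs": {
  "targets": [
    [5,[0,0,0],0],
    [5,[0,0,0],0]
  ]
}}

```text
time_s: 16.0
ee_pos: [0.6218, 0.0352, 0.1812]
eef_rot: [-1.571, 0.0, -1.454]
force: [0.2, 0.1, -1.3]
grip_width: 0.0596
```

Run:
```python
from h import *
x,y=cw(0,-.058);go(x,y,.0285,-83.2)
```

```text
tool cm [-0.06 15.27  0.07] turn -0.002
```

>>> {"fn": "jog_arm", "kwargs": {
  "targets": [
    [5,[0,5,0],0],
    [5,[0,10,0],0],
    [5,[0,13,0],0],
    [5,[0,14.8,0],0],
    [5,[0,15.2,0],0],
    [5,[0,15.3,0],0],
    [7.6,[0,15.3,0],0],
    [7.6,[0,15.3,0],0],
    [7.6,[0,15.3,0],0],
    [7.6,[0,12,0],0]
  ]
}}

```text
time_s: 17.0
ee_pos: [0.6199, 0.0365, 0.0588]
eef_rot: [-1.577, 0.001, -1.452]
force: [0.0, -0.2, 0.5]
grip_width: 0.0762
```

>>> {"fn": "jog_arm", "kwargs": {
  "targets": [
    [9.4,[0,-5,0],0],
    [9.4,[0,-10,0],0],
    [9.4,[0,-12,0],0],
    [9.4,[0,-12,0],0]
  ]
}}

```text
time_s: 17.4
ee_pos: [0.623, 0.0366, 0.186]
eef_rot: [-1.564, -0.001, -1.452]
force: [0.6, -0.6, -0.7]
grip_width: 0.0938
```

Run:
```python
from h import *
c=cam('wrist');W=cloud(c);incase(c,W);c=cam('top');W=cloud(c)
for m in modules(c,W):
    if m[1]<800 and m[2]<0: print(m)
go(.464,-.328,.2,-111.8);go(.452,-.161,.2,-102.6)
```

```text
incase [ 1. 58.] [62. 89.] 89.9 z [0.0225 0.0238 0.025 ]
incase [  1. -59.] [88. 61.] 0.0 z [0.0225 0.0237 0.0249]
([412.0, 232.0], 464, -327, 87, 59, -22.2, np.float64(17.7))
([342.0, 236.0], 452, -160, 88, 60, -12.6, np.float64(17.5))
tool cm [ 34.33  -1.87 -19.97] turn 0.499
tool cm [ 17.61  -1.87 -19.18] turn 0.339
```

>>> {"fn": "jog_arm", "kwargs": {
  "targets": [
    [9.4,[0,-2.5,0],0],
    [9.4,[17.6,-2.5,-19.2],0.339],
    [9.4,[17.6,-2.5,-19.2],0.339],
    [9.4,[17.6,-2.5,-19.2],0.339],
    [9.4,[17.6,-2.5,-19.2],0.339],
    [9.4,[17.6,-2.5,-19.2],0.339],
    [9.4,[17.6,-2.5,-19.2],0.339],
    [9.4,[17.6,-2.5,-19.2],0.339],
    [9.4,[17.6,-2.5,-19.2],0.339]
  ]
}}

```text
time_s: 18.4
ee_pos: [0.4524, -0.1604, 0.2059]
eef_rot: [-1.572, 0.0, -1.791]
force: [-0.2, -0.0, -0.1]
grip_width: 0.094
```

Run:
```python
from h import *
c=cam('wrist');W=cloud(c)
for m in modules(c,W):
    if m[1]<800 and m[2]<0: print(m)
go(.452,-.162,.022,-102.6)
```

```text
([449.0, 145.0], 463, -328, 87, 61, -22.2, np.float64(17.7))
([320.0, 182.0], 451, -162, 89, 60, -13.8, np.float64(17.7))
tool cm [ 0.21 18.4  -0.  ] turn 0.001
```

>>> {"fn": "jog_arm", "kwargs": {
  "targets": [
    [9.4,[0.2,5,-0.1],0.01],
    [9.4,[0.2,10,-0.1],0.01],
    [9.4,[0.2,15,-0.1],0.01],
    [9.4,[0.2,18,-0.1],0.01],
    [9.4,[0.2,18.4,-0.1],0.01],
    [9.4,[0.2,18.4,-0.1],0.01],
    [5,[0.2,18.4,-0.1],0.01],
    [5,[0.2,18.4,-0.1],0.01],
    [5,[0.2,18.4,-0.1],0.01],
    [5,[0.2,18.4,-0.1],0.01]
  ]
}}

```text
time_s: 19.45
ee_pos: [0.4508, -0.1628, 0.023]
eef_rot: [-1.57, -0.0, -1.801]
force: [-0.1, 0.2, 0.5]
grip_width: 0.0655
```

>>> {"fn": "jog_arm", "kwargs": {
  "targets": [
    [5,[0,0,0],0],
    [5,[0,0,0],0],
    [5,[0,0,0],0],
    [5,[0,-5,0],0],
    [5,[0,-10,0],0],
    [5,[0,-15,0],0],
    [5,[0,-18,0],0],
    [5,[0,-18,0],0]
  ]
}}

```text
time_s: 20.25
ee_pos: [0.4518, -0.1634, 0.2065]
eef_rot: [-1.564, -0.001, -1.801]
force: [-0.7, 0.6, -3.0]
grip_width: 0.0599
```

Run:
```python
from h import *
x,y=cw(.001,-.058);go(x,y,.2,-83.2)
```

```text
tool cm [-23.33   0.7   12.15] turn -0.349
```

>>> {"fn": "jog_arm", "kwargs": {
  "targets": [
    [5,[-23.3,-1,12.2],-0.349],
    [5,[-23.3,-1,12.2],-0.349],
    [5,[-23.3,-1,12.2],-0.349],
    [5,[-23.3,-1,12.2],-0.349],
    [5,[-23.3,-1,12.2],-0.349],
    [5,[-23.3,-1,12.2],-0.349],
    [5,[-23.3,-1,12.2],-0.349],
    [5,[-23.3,-1,12.2],-0.349],
    [5,[-23.3,-1,12.2],-0.349]
  ]
}}

```text
time_s: 21.15
ee_pos: [0.6219, 0.0352, 0.2121]
eef_rot: [-1.572, -0.0, -1.453]
force: [-0.7, -0.2, -1.5]
grip_width: 0.0594
```

>>> {"fn": "jog_arm", "kwargs": {
  "targets": [
    [5,[0,3,0],0],
    [5,[0,3,0],0],
    [5,[0,3,0],0]
  ]
}}

```text
time_s: 21.45
ee_pos: [0.6222, 0.0356, 0.183]
eef_rot: [-1.572, 0.0, -1.453]
force: [0.3, -0.3, -0.9]
grip_width: 0.0597
```

Run:
```python
from h import *
x,y=cw(.001,-.059);go(x,y,.0470,-83.2)
```

```text
tool cm [ 0.07 13.6   0.13] turn -0.001
```

>>> {"fn": "jog_arm", "kwargs": {
  "targets": [
    [5,[0,5,0.1],0],
    [5,[0,10,0.1],0],
    [5,[0,12.5,0.1],0],
    [5,[0,13.3,0.1],0],
    [5,[0,13.5,0.1],0],
    [5,[0,13.5,0.1],0],
    [7.6,[0,13.5,0.1],0],
    [7.6,[0,13.5,0.1],0],
    [7.6,[0,13.5,0.1],0],
    [7.6,[0,10,0.1],0]
  ]
}}

```text
time_s: 22.45
ee_pos: [0.6215, 0.0364, 0.0794]
eef_rot: [-1.578, 0.001, -1.452]
force: [-0.1, -1.0, -0.2]
grip_width: 0.076
```

>>> {"fn": "jog_arm", "kwargs": {
  "targets": [
    [9.4,[0,-5,0],0],
    [9.4,[0,-10,0],0],
    [9.4,[0,-12,0],0],
    [9.4,[0,-12,0],0]
  ]
}}

```text
time_s: 22.85
ee_pos: [0.6247, 0.0365, 0.2069]
eef_rot: [-1.564, -0.001, -1.452]
force: [-0.0, -0.3, 0.6]
grip_width: 0.0938
```

Run:
```python
from h import *
c=cam('wrist');W=cloud(c);incase(c,W);c=cam('top');W=cloud(c)
for m in modules(c,W):
    if m[1]<800 and m[2]<0: print(m)
go(.464,-.328,.2,-112.2)
```

```text
incase [13. 65.] [62. 84.] 89.8 z [0.0226 0.0238 0.025 ]
incase [  3. -59.] [88. 61.] 0.1 z [0.0405 0.0417 0.043 ]
([412.0, 232.0], 464, -327, 87, 59, -22.2, np.float64(17.6))
tool cm [ 34.3    0.22 -20.14] turn 0.506
```

>>> {"fn": "jog_arm", "kwargs": {
  "targets": [
    [9.4,[34.3,0,-20.1],0.506],
    [9.4,[34.3,0,-20.1],0.506],
    [9.4,[34.3,0,-20.1],0.506],
    [9.4,[34.3,0,-20.1],0.506],
    [9.4,[34.3,0,-20.1],0.506],
    [9.4,[34.3,0,-20.1],0.506],
    [9.4,[34.3,0,-20.1],0.506],
    [9.4,[34.3,0,-20.1],0.506],
    [9.4,[34.3,0,-20.1],0.506],
    [9.4,[34.3,0,-20.1],0.506]
  ]
}}

```text
time_s: 23.95
ee_pos: [0.4638, -0.3283, 0.2009]
eef_rot: [-1.573, 0.001, -1.96]
force: [0.8, -0.3, -0.5]
grip_width: 0.0939
```

Run:
```python
from h import *
c=cam('wrist');W=cloud(c)
for m in modules(c,W):
    if m[1]<800 and m[2]<0: print(m)
go(.463,-.328,.022,-112.2)
c=cam('top');W=cloud(c);incase(c,W)
```

```text
([320.0, 182.0], 463, -330, 87, 60, -22.2, np.float64(17.8))
tool cm [ 0.12 17.93 -0.07] turn -0.0
incase [  4. -57.] [89. 61.] 0.5 z [0.039  0.0418 0.0448]
incase [15. 67.] [62. 85.] 89.8 z [0.0209 0.0239 0.027 ]
```

>>> {"fn": "jog_arm", "kwargs": {
  "targets": [
    [9.4,[0.2,5,0],0],
    [9.4,[0.2,10,0],0],
    [9.4,[0.2,15,0],0],
    [9.4,[0.2,17.5,0],0],
    [9.4,[0.2,17.9,0],0],
    [9.4,[0.2,17.9,0],0],
    [5,[0.2,17.9,0],0],
    [5,[0.2,17.9,0],0],
    [5,[0.2,17.9,0],0],
    [5,[0.2,17.9,0],0]
  ]
}}

```text
time_s: 25.05
ee_pos: [0.4641, -0.33, 0.0243]
eef_rot: [-1.57, -0.0, -1.958]
force: [0.5, 0.2, 0.3]
grip_width: 0.0658
```

>>> {"fn": "jog_arm", "kwargs": {
  "targets": [
    [5,[0,0,0],0],
    [5,[0,0,0],0],
    [5,[0,0,0],0],
    [5,[0,-5,0],0],
    [5,[0,-10,0],0],
    [5,[0,-15,0],0],
    [5,[0,-18,0],0],
    [5,[0,-18,0],0],
    [5,[0,-18,0],0]
  ]
}}

```text
time_s: 25.95
ee_pos: [0.4636, -0.3297, 0.203]
eef_rot: [-1.571, 0.0, -1.958]
force: [-0.5, 0.4, -2.7]
grip_width: 0.0597
```

Run:
```python
from h import *
x,y=cw(.009,.064);go(x,y,.2,-83.2)
```

```text
tool cm [-50.96   0.31  -4.24] turn -0.506
```

>>> {"fn": "jog_arm", "kwargs": {
  "targets": [
    [5,[0,-5,0],0],
    [5,[-51,-5,-4.2],-0.506],
    [5,[-51,-5,-4.2],-0.506],
    [5,[-51,-5,-4.2],-0.506],
    [5,[-51,-5,-4.2],-0.506],
    [5,[-51,-5,-4.2],-0.506],
    [5,[-51,-5,-4.2],-0.506],
    [5,[-51,-5,-4.2],-0.506],
    [5,[-51,-5,-4.2],-0.506],
    [5,[-51,-5,-4.2],-0.506]
  ]
}}

```text
time_s: 26.95
ee_pos: [0.5988, 0.1014, 0.2511]
eef_rot: [-1.574, -0.0, -1.452]
force: [0.7, -0.1, -2.0]
grip_width: 0.0594
```

>>> {"fn": "jog_arm", "kwargs": {
  "targets": [
    [5,[-6,0,0],0],
    [5,[-6,0,0],0],
    [5,[-6,0,0],0],
    [5,[-6,0,0],0]
  ]
}}

```text
time_s: 27.35
ee_pos: [0.5918, 0.1579, 0.2523]
eef_rot: [-1.573, -0.0, -1.452]
force: [-0.4, -0.5, -1.3]
grip_width: 0.0597
```

Run:
```python
from h import *
x,y=cw(.009,.064);go(x,y,.0485,-83.2)
```

```text
tool cm [ 0.27 20.38  2.53] turn -0.0
```

>>> {"fn": "jog_arm", "kwargs": {
  "targets": [
    [5,[0.3,0,2.5],0],
    [5,[0.3,5,2.5],0],
    [5,[0.3,10,2.5],0],
    [5,[0.3,14,2.5],0],
    [5,[0.3,14,2.5],0],
    [5,[0.3,14,2.5],0]
  ]
}}

```text
time_s: 27.95
ee_pos: [0.6176, 0.1577, 0.1147]
eef_rot: [-1.571, -0.0, -1.454]
force: [-0.0, 0.2, -0.4]
grip_width: 0.0597
```

Run:
```python
from h import *
x,y=cw(.009,.064);go(x,y,.0485,-83.2)
```

```text
tool cm [-0.05  6.62 -0.07] turn -0.001
```

>>> {"fn": "jog_arm", "kwargs": {
  "targets": [
    [5,[0,4,0],0],
    [5,[0,6,0],0],
    [5,[0,6.5,0],0],
    [5,[0,6.6,0],0],
    [7.6,[0,6.6,0],0],
    [7.6,[0,6.6,0],0],
    [7.6,[0,6.6,0],0],
    [7.6,[0,3,0],0],
    [7.6,[0,-2,0],0],
    [9,[0,-7,0],0]
  ]
}}

```text
time_s: 28.95
ee_pos: [0.6168, 0.1589, 0.1857]
eef_rot: [-1.571, -0.0, -1.452]
force: [0.3, 0.9, 0.2]
grip_width: 0.081
```

>>> {"fn": "jog_arm", "kwargs": {
  "targets": [
    [9,[0,-5,0],0],
    [9,[0,-10,0],0],
    [9,[0,-12,0],0],
    [9,[0,-12,0],0]
  ]
}}

```text
time_s: 29.35
ee_pos: [0.6176, 0.1591, 0.3081]
eef_rot: [-1.564, 0.0, -1.452]
force: [0.2, -1.6, -0.7]
grip_width: 0.0901
```

Run:
```python
from h import *
c=cam('wrist');W=cloud(c);incase(c,W);c=cam('top');W=cloud(c);incase(c,W);save(c,'top3.png')
for m in modules(c,W):
    if m[1]<900 and m[2]<0: print(m)
q=(W[...,:2]-C0)@Rc;z=W[...,2];x,y=q[...,0],q[...,1]
for a in (.11,.13,.15,.17,.19,.205):
    k=(abs(z-a)<.006)&(abs(y)<.12)&(x>.04)&(x<.1);print(a,(np.percentile(x[k],[10,50,90])*1000).round() if k.any() else '')
k=(z>.212)&(z<.235)&(x>.05)&(x<.16)&(abs(y)<.13);print('top edge',k.sum(),np.percentile(x[k],[2,50,98]),np.percentile(z[k],[50,98]),np.percentile(y[k],[1,99]))
```

```text
incase [ 9. 63.] [89. 60.] 0.8 z [0.0403 0.0417 0.043 ]
incase [  2. -58.] [88. 61.] 0.4 z [0.0401 0.0415 0.043 ]
incase [  4. -57.] [89. 61.] 0.5 z [0.039  0.0418 0.0446]
incase [10. 66.] [87. 62.] 0.2 z [0.0389 0.0419 0.0451]
0.11 [70. 72. 73.]
0.13 [72. 73. 74.]
0.15 [74. 75. 76.]
0.17 [76. 77. 78.]
0.19 [78. 78. 79.]
0.205 [79. 80. 93.]
top edge 471 [0.07980854 0.0839189  0.11033862] [0.21493857 0.21795327] [-0.12796357  0.11497611]
```

All four modules are flat in the case in two stacks. Next is the lid: turn the jaws along case x and straddle its upright edge.

Run:
```python
from h import *
x,y=cw(.086,.0);print(x,y);go(x,y,.30,6.8)
```

```text
0.7008950336971622 0.10368274127435909
tool cm [6.48 0.32 7.69] turn -1.571
```

>>> {"fn": "jog_arm", "kwargs": {
  "targets": [
    [6,[6.5,0,7.7],-1.571],
    [6,[6.5,0,7.7],-1.571],
    [6,[6.5,0,7.7],-1.571],
    [6,[6.5,0,7.7],-1.571],
    [6,[6.5,0,7.7],-1.571],
    [6,[6.5,0,7.7],-1.571],
    [6,[6.5,0,7.7],-1.571],
    [6,[6.5,0,7.7],-1.571],
    [6,[6.5,0,7.7],-1.571],
    [6,[6.5,0,7.7],-1.571]
  ]
}}

```text
time_s: 30.45
ee_pos: [0.701, 0.1035, 0.3013]
eef_rot: [-1.571, 0.003, 0.054]
force: [0.2, 0.2, 0.2]
grip_width: 0.0598
```

>>> {"fn": "jog_arm", "kwargs": {
  "targets": [
    [6,[0,0,0],-0.15],
    [6,[0,0,0],-0.15],
    [6,[0,0,0],-0.15],
    [6,[0,0,0],-0.15]
  ]
}}

```text
time_s: 30.85
ee_pos: [0.7012, 0.1035, 0.3029]
eef_rot: [-1.571, 0.001, 0.194]
force: [-0.9, 0.2, -0.3]
grip_width: 0.06
```

Run:
```python
from h import *
x,y=cw(.088,.0);go(x,y,.20,6.8);print(ctrl.get_obs()['qpos'])
```

```text
tool cm [1.900e-01 1.029e+01 1.000e-02] turn 0.076
[ 9.49025703e-02  6.55920912e-01  8.30053068e-01  2.41975801e-05
  1.65658902e+00 -9.94713642e-02]
```

>>> {"fn": "jog_arm", "kwargs": {
  "targets": [
    [6,[0.2,3,0],0.076],
    [6,[0.2,6,0],0.076],
    [6,[0.2,9,0],0.076],
    [6,[0.2,10,0],0.076],
    [6,[0.2,10,0],0.076],
    [6,[0.2,10,0],0.076]
  ]
}}

```text
time_s: 31.45
ee_pos: [0.7036, 0.104, 0.2052]
eef_rot: [-1.571, -0.002, 0.121]
force: [0.2, 0.7, -0.0]
grip_width: 0.0598
```

Run:
```python
from h import *
# TCP so that rear finger inner face (TCP+30mm, tips 19mm below) sits on lid outer face ~20mm from edge
for a in (1.66,1.5,1.3,1.1,.9,.75):
    h=np.array([69,80]);d=np.array([-np.cos(a),np.sin(a)]);n=np.array([np.sin(a),np.cos(a)])
    p=h+d*117+n*8   # contact point for tip of rear finger
    print(a,'TCP case x',p[0]-30,'z',p[1]+19,'edge',h+d*137+n*4)
go(*cw(.088,0),.20,6.8)
```

```text
1.66 TCP case x 57.39118570089799 z 214.82212348474312 edge [ 85.18879808 216.09894495]
1.5 TCP case x 38.70370729771119 z 216.272811046016 edge [ 63.29898332 216.93976197]
1.3 TCP case x 15.41110253426082 z 213.87629832280825 edge [ 36.20689322 213.07746672]
1.1 TCP case x -6.941087326301066 z 206.90003009859254 edge [ 10.4221608  203.90979281]
0.9 TCP case x -27.461751010647873 z 195.6221281725809 edge [-13.02725801 189.80222649]
0.75 TCP case x -41.154487578050365 z 184.60524587372066 edge [-28.51482   176.3112656]
tool cm [-0.07  0.52  0.  ] turn 0.003
```

>>> {"fn": "jog_arm", "kwargs": {
  "targets": [
    [6,[-1.5,-0.5,0],0],
    [6,[-3,-0.9,0],0],
    [6,[-4,-1,0],0],
    [6,[-5,-1.1,0],0],
    [6,[-6.2,-1,0],0],
    [6,[-7.3,-0.9,0],0],
    [6,[-8.5,-0.5,0],0],
    [6,[-9.5,-0.2,0],0],
    [6,[-10.5,0.4,0],0],
    [6,[-11.5,1,0],0]
  ]
}}

```text
time_s: 32.45
ee_pos: [0.5896, 0.09, 0.1958]
eef_rot: [-1.571, -0.004, 0.121]
force: [1.5, 0.4, 0.9]
grip_width: 0.0597
```

```bash
cat >> h.py <<'E'
def lidline(c):
    W=cloud(c);q=(W[...,:2]-C0)@Rc;x,y,z=q[...,0],q[...,1],W[...,2]
    k=(y<-.09)&(y>-.128)&(x>-.08)&(x<.15)&(z>.085)&(z<.23)
    if k.sum()<10: print('no lid pts');return
    X,Z=x[k]*1000,z[k]*1000
    for a in range(-80,150,20):
        m=abs(X-a)<8
        if m.sum()>3: print('lid x',a,'z',np.percentile(Z[m],[10,50,90]).round())
E
python3 - <<'E'
from h import *
print(((np.array(ctrl.get_obs()['ee_pos'][:2])-C0)@Rc).round(4),ctrl.get_obs()['force'])
c=cam('top');save(c,'top4.png');lidline(c)
E
```

```text
[-0.0261 -0.0004] [1.52387638 0.3621699  0.92575847]
lid x -20 z [172. 177. 180.]
lid x 0 z [152. 159. 165.]
lid x 20 z [134. 140. 146.]
lid x 40 z [115. 122. 128.]
lid x 60 z [ 97. 103. 109.]
lid x 80 z [86. 89. 91.]
```

>>> {"fn": "jog_arm", "kwargs": {
  "targets": [
    [6,[0,-3,0],0],
    [0,[0,-6,0],0],
    [0,[2.6,-6,5],0],
    [0,[2.6,-6,5],0],
    [0,[2.6,-6,5],0],
    [0,[2.6,-6,5],0],
    [0,[2.6,-6,5],0]
  ]
}}

```text
time_s: 33.2
ee_pos: [0.6087, 0.1418, 0.2539]
eef_rot: [-1.571, -0.0, 0.121]
force: [-0.1, 0.1, 0.6]
grip_width: 0.0152
```

Run:
```python
from h import *
go(*cw(.0,.05),.12,6.8)
```

```text
tool cm [ 0.1  13.39  0.12] turn 0.002
```

>>> {"fn": "jog_arm", "kwargs": {
  "targets": [
    [0,[0,4,0],0],
    [0,[0,6,0],0],
    [0,[0,7.5,0],0],
    [0,[0,9,0],0],
    [0,[0,10.5,0],0],
    [0,[0,12,0],0],
    [0,[0,13.4,0],0],
    [0,[0,14.2,0],0],
    [0,[0,14.6,0],0],
    [0,[0,14.6,0],0]
  ]
}}

```text
time_s: 34.2
ee_pos: [0.6088, 0.1428, 0.1076]
eef_rot: [-1.571, -0.0, 0.122]
force: [-0.6, 0.0, -0.4]
grip_width: 0.0005
```

Run:
```python
from h import *
c=cam('top');save(c,'top5.png');lidline(c)
```

```text
lid x -60 z [86. 88. 90.]
lid x -40 z [86. 88. 90.]
lid x -20 z [86. 88. 90.]
lid x 0 z [86. 88. 90.]
lid x 20 z [86. 88. 90.]
lid x 40 z [86. 88. 91.]
lid x 60 z [87. 89. 92.]
lid x 80 z [86. 87. 87.]
```

>>> {"fn": "jog_arm", "kwargs": {
  "targets": [
    [0,[0,0.2,0],0],
    [0,[0,0.3,0],0],
    [0,[0,0.3,0],0],
    [0,[0,0.3,0],0]
  ]
}}

```text
time_s: 34.65
ee_pos: [0.6092, 0.1428, 0.1069]
eef_rot: [-1.571, -0.002, 0.122]
force: [-8.7, -2.1, 19.8]
grip_width: 0.0003
```

>>> {"fn": "jog_arm", "kwargs": {
  "targets": [
    [0,[0,-5,0],0],
    [0,[0,-10,0],0],
    [0,[0,-14,0],0],
    [0,[0,-14,0],0],
    [0,[0,-14,0],0]
  ]
}}

```text
time_s: 35.15
ee_pos: [0.6089, 0.1427, 0.2449]
eef_rot: [-1.571, -0.001, 0.122]
force: [0.2, -0.8, -0.7]
grip_width: 0.0005
```

Run:
```python
from h import *
c=cam('top');W=cloud(c);lidline(c)
c2=cam('side');save(c2,'side5.png')
q=(W[...,:2]-C0)@Rc;x,y,z=q[...,0],q[...,1],W[...,2]
k=(z>.15)&(x>-.115)&(x<-.07)&(abs(y)<.075)&(z<.18)
print('bar',k.sum(),np.median(x[k]),np.percentile(z[k],[5,50,95]),np.percentile(y[k],[2,98]))
k=(z>.092)&(z<.125)&(x>-.075)&(x<0)&(abs(y)<.04);print('keeper',k.sum(),np.percentile(x[k],[5,50,95]),np.percentile(z[k],[5,50,95]),np.percentile(y[k],[2,98]))
go(*cw(-.125,.045),.235,6.8)
im=c2['img'][100:230,230:400];cv2.imwrite('pics/latch.png',cv2.resize(im,None,fx=4.5,fy=4.5,interpolation=2)[:,:,::-1])
```

```text
lid x -60 z [86. 88. 90.]
lid x -40 z [86. 88. 90.]
lid x -20 z [86. 88. 90.]
lid x 0 z [86. 88. 90.]
lid x 20 z [86. 88. 90.]
lid x 40 z [86. 88. 91.]
lid x 60 z [86. 89. 91.]
bar 271 -0.09488538055139073 [0.15912868 0.16260687 0.16613217] [-0.05830289  0.05947967]
keeper 297 [-0.06443481 -0.04668911 -0.02800272] [0.09652465 0.10544975 0.11805577] [-0.01594145  0.01748629]
tool cm [-12.38   0.83  -0.42] turn 0.003
```

View pics/latch.png

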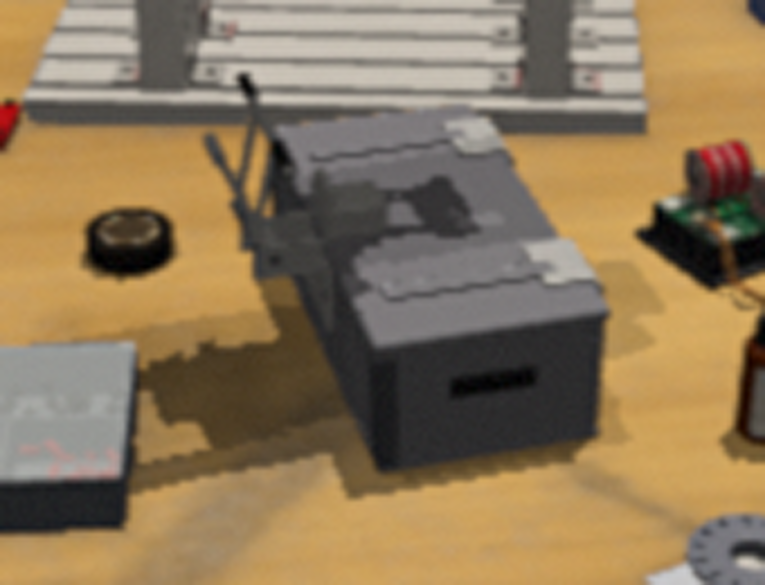

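Lid is shut flat. In the crop the lever (215,145) and crossbar (245,85) stand up, and the tape (128,240) is on the worktop. Next, push the bar over from the robot side.

>>> {"fn": "jog_arm", "kwargs": {
  "targets": [
    [0,[-13,0,-0.4],0],
    [0,[-13,0,-0.4],0],
    [0,[-13,0,-0.4],0],
    [0,[-13,0,-0.4],0],
    [0,[-13,0,-0.4],0],
    [0,[-13,4,-0.4],0],
    [0,[-13,7.8,-0.4],0],
    [0,[-13,7.8,-0.4],0],
    [0,[-13,7.8,-0.4],0]
  ]
}}

```text
time_s: 36.15
ee_pos: [0.4809, 0.123, 0.1668]
eef_rot: [-1.571, 0.001, 0.122]
force: [0.6, 0.5, 0.1]
grip_width: 0.0004
```

Run:
```python
from h import *
print((np.array(ctrl.get_obs()['ee_pos'][:2])-C0)@Rc)
go(*cw(-.078,.045),.167,6.8)
```

```text
[-0.13020264  0.04522578]
tool cm [ 5.22 -0.02 -0.04] turn 0.003
```

>>> {"fn": "jog_arm", "kwargs": {
  "targets": [
    [0,[1,0,0],0],
    [0,[1.8,0,0],0],
    [0,[2.6,0,0],0],
    [0,[3.4,0,0],0],
    [0,[4.2,0,0],0],
    [0,[5.2,0,0],0],
    [0,[5.4,0,0],0],
    [0,[5.4,0,0],0],
    [0,[5.4,0,0],0]
  ]
}}

```text
time_s: 37.05
ee_pos: [0.5336, 0.1295, 0.1665]
eef_rot: [-1.571, 0.0, 0.122]
force: [0.0, -0.8, 0.1]
grip_width: 0.0004
```

```bash
cat >> h.py <<'E'
def bar(c):
    W=cloud(c);q=(W[...,:2]-C0)@Rc;x,y,z=q[...,0],q[...,1],W[...,2]
    k=(z>.094)&(z<.2)&(x>-.13)&(x<.02)&(abs(y)<.065)&(abs(y)>.027)
    print('bar pts',k.sum(),'x',np.percentile(x[k],[5,50,95]).round(4),'z',np.percentile(z[k],[5,50,95]).round(4))
    k=(z>.04)&(abs(y)<.011)&(x<-.075)&(x>-.2)
    P=np.c_[x[k],z[k]];print('lever pts',len(P),P[P[:,0].argsort()][::max(1,len(P)//8)].round(3).tolist())
E
python3 - <<'E'
from h import *
c=cam('top');bar(c);save(c,'top6.png')
E
```

```text
bar pts 117 x [-0.0781 -0.0454 -0.0402] z [0.1081 0.113  0.1228]
lever pts 1962 [[-0.2, 0.522], [-0.188, 0.509], [-0.174, 0.5], [-0.161, 0.5], [-0.144, 0.486], [-0.123, 0.434], [-0.11, 0.122], [-0.095, 0.468], [-0.075, 0.46]]
```

Crossbar now lies at case x≈-45, z≈109 mm: on the shelf about 11 mm beyond the seat. Next is the lever.

Run:
```python
from h import *
r=58
for th in (1.9,1.7,1.5,1.3,1.1,.9,.7,.6,.5,.4,.3,.2,.1,0):
    f=th-np.radians(35);d=np.array([-np.cos(f),np.sin(f)]);n=np.array([np.sin(f),np.cos(f)])
    p=np.array([-97,80])+r*d+2.5*n
    off=12.5 if f>.15 else (-12.5 if f<-.15 else 12.5*f/.15)
    t=p+[off,19];print(th,round(np.degrees(f)),'TCP x',t[0].round(1),'z',t[1].round(1))
go(*cw(-.09,0),.24,6.8)
```

```text
1.9 74 TCP x -98.2 z 155.4
1.7 62 TCP x -109.2 z 151.6
1.5 51 TCP x -119.1 z 145.6
1.3 39 TCP x -127.7 z 137.8
1.1 28 TCP x -134.5 z 128.5
0.9 17 TCP x -139.4 z 117.9
0.7 5 TCP x -147.1 z 106.7
0.6 -1 TCP x -155.9 z 100.9
0.5 -6 TCP x -164.2 z 95.1
0.4 -12 TCP x -166.7 z 89.3
0.3 -18 TCP x -165.5 z 83.6
0.2 -24 TCP x -163.7 z 78.1
0.1 -29 TCP x -161.3 z 72.8
0 -35 TCP x -158.4 z 67.8
tool cm [-1.31 -7.34 -4.54] turn 0.003
```

>>> {"fn": "jog_arm", "kwargs": {
  "targets": [
    [0,[0,-5,0],0],
    [0,[0,-7.3,0],0],
    [0,[-1,-7.3,-4.5],0],
    [0,[-1,-7.3,-4.5],0],
    [0,[-1,-7.3,-4.5],0],
    [0,[-1,-3,-4.5],0],
    [0,[-1,1,-4.5],0],
    [0,[-1,1,-4.5],0],
    [0,[-1,1,-4.5],0]
  ]
}}

```text
time_s: 38.0
ee_pos: [0.5296, 0.0842, 0.1574]
eef_rot: [-1.571, 0.0, 0.123]
force: [0.2, -0.5, 0.9]
grip_width: 0.0004
```

Run:
```python
from h import *
print((np.array(ctrl.get_obs()['ee_pos'][:2])-C0)@Rc)
for a,b in ((-.098,.155),(-.119,.146),(-.1345,.1285),(-.147,.107),(-.16,.095)): go(*cw(a,0),b,6.8)
```

```text
[-0.08643861  0.00095728]
tool cm [-1.16  0.24 -0.09] turn 0.004
tool cm [-3.26  1.14 -0.08] turn 0.004
tool cm [-4.81  2.89 -0.08] turn 0.004
tool cm [-6.05  5.05 -0.07] turn 0.004
tool cm [-7.35  6.25 -0.07] turn 0.004
```

>>> {"fn": "jog_arm", "kwargs": {
  "targets": [
    [0,[-1.2,0.2,-0.1],0],
    [0,[-2.3,0.6,-0.1],0],
    [0,[-3.3,1.2,-0.1],0],
    [0,[-4.2,2,-0.1],0],
    [0,[-4.8,2.9,-0.1],0],
    [0,[-5.3,3.9,-0.1],0],
    [0,[-6.1,5,-0.1],0],
    [0,[-6.8,5.7,-0.1],0],
    [0,[-6.8,5.7,-0.1],0]
  ]
}}

```text
time_s: 38.9
ee_pos: [0.4613, 0.0743, 0.0991]
eef_rot: [-1.571, 0.001, 0.122]
force: [-1.0, -0.1, -0.2]
grip_width: 0.0002
```

Run:
```python
from h import *
o=ctrl.get_obs();print((np.array(o['ee_pos'][:2])-C0)@Rc,o['force'])
c=cam('top');bar(c);c=cam('side');save(c,'side6.png')
im=c['img'][100:230,230:400];cv2.imwrite('pics/latch6.png',cv2.resize(im,None,fx=4.5,fy=4.5,interpolation=2)[:,:,::-1])
for a,b in ((-.164,.095),(-.166,.085),(-.163,.077),(-.160,.068),(-.159,.065)): go(*cw(a,0),b,6.8)
```

```text
[-0.15543005 -0.00077466] [-0.98764716 -0.07656675 -0.2277256 ]
bar pts 85 x [-0.0812 -0.0567 -0.0507] z [0.1081 0.1128 0.1937]
lever pts 791 [[-0.199, 0.222], [-0.183, 0.373], [-0.172, 0.381], [-0.162, 0.385], [-0.152, 0.387], [-0.141, 0.386], [-0.129, 0.378], [-0.093, 0.221], [-0.076, 0.219]]
tool cm [-0.94  0.49  0.09] turn 0.003
tool cm [-1.14  1.49  0.09] turn 0.003
tool cm [-0.84  2.29  0.08] turn 0.003
tool cm [-0.54  3.19  0.08] turn 0.003
tool cm [-0.44  3.49  0.08] turn 0.003
```

View pics/latch6.png

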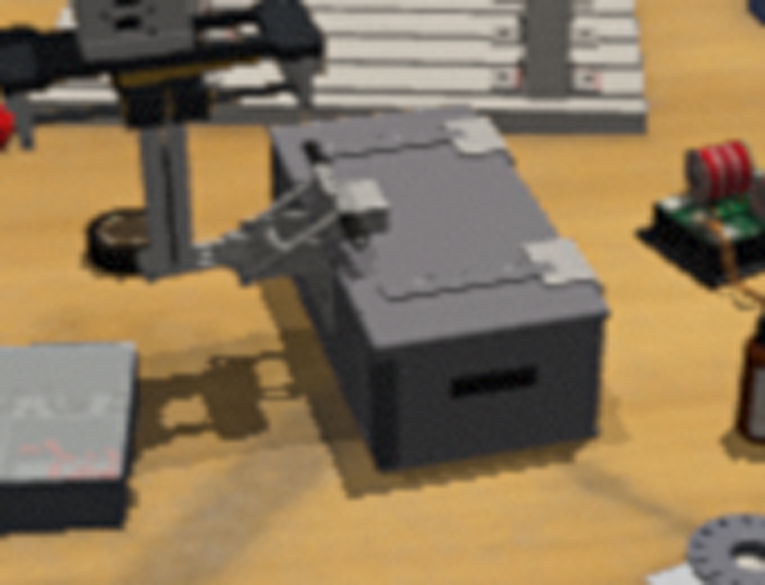

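The lever is about level under the closed fingers at (165,265), and the bar (315,150) is drawn to the hook at case x≈-56. Press on down.

>>> {"fn": "jog_arm", "kwargs": {
  "targets": [
    [0,[-0.9,0.5,0.1],0],
    [0,[-1.1,1,0.1],0],
    [0,[-1.1,1.5,0.1],0],
    [0,[-0.8,2.3,0.1],0],
    [0,[-0.6,3,0.1],0],
    [0,[-0.5,3.4,0.1],0],
    [0,[-0.5,3.4,0.1],0],
    [0,[-0.5,3.4,0.1],0]
  ]
}}

```text
time_s: 39.8
ee_pos: [0.4569, 0.0747, 0.0655]
eef_rot: [-1.571, 0.0, 0.122]
force: [-0.2, -0.0, -0.1]
grip_width: 0.0002
```

>>> {"fn": "jog_arm", "kwargs": {
  "targets": [
    [0,[0,0.3,0],0],
    [0,[0,0.3,0],0],
    [0,[0,0.3,0],0]
  ]
}}

```text
time_s: 40.1
ee_pos: [0.4569, 0.0747, 0.0627]
eef_rot: [-1.571, -0.0, 0.122]
force: [-0.0, -0.2, 0.3]
grip_width: 0.0003
```

>>> {"fn": "jog_arm", "kwargs": {
  "targets": [
    [0,[-2,-5,0],0],
    [0,[-4,-10,0],0],
    [0,[-6,-15,0],0],
    [0,[-8,-18,0],0],
    [0,[-8,-18,-10],0],
    [0,[-8,-18,-15],0],
    [0,[-8,-18,-20],0],
    [0,[-8,-18,-25],0],
    [0,[-8,-18,-25],0]
  ]
}}

```text
time_s: 41.0
ee_pos: [0.4077, -0.1853, 0.243]
eef_rot: [-1.571, -0.001, 0.122]
force: [1.4, 1.8, 0.5]
grip_width: 0.0002
```

Run:
```python
from h import *
c=cam('top');bar(c);lidline(c);save(c,'top7.png');W=cloud(c)
k=(W[...,2]>.011)&(W[...,2]<.03)&(c['img'].max(2)<80)&(abs(W[...,0]-.44)<.09)&(abs(W[...,1]-.22)<.09)
v,u=np.where(k)
if len(v): p=np.array(cv2.minEnclosingCircle(W[k][:,:2].astype(np.float32))[0]);print('tape',p,(p-C0)@Rc,np.median(W[k][:,2]))
c=cam('side');W=cloud(c);save(c,'side7.png')
q=(W[...,:2]-C0)@Rc;x,y,z=q[...,0],q[...,1],W[...,2]
k=(abs(y)<.012)&(x>-.18)&(x<-.1)&(z>.02)&(z<.16);P=np.c_[x[k],z[k]];P=P[P[:,0].argsort()];print(P[::max(1,len(P)//12)].round(3).tolist())
im=c['img'][100:230,230:400];cv2.imwrite('pics/latch7.png',cv2.resize(im,None,fx=4.5,fy=4.5,interpolation=2)[:,:,::-1])
```

```text
bar pts 146 x [-0.0599 -0.0559 -0.0511] z [0.1089 0.1124 0.1154]
lever pts 292 [[-0.158, 0.04], [-0.15, 0.041], [-0.142, 0.052], [-0.133, 0.058], [-0.125, 0.061], [-0.117, 0.067], [-0.109, 0.076], [-0.099, 0.083], [-0.091, 0.085]]
lid x -60 z [86. 88. 90.]
lid x -40 z [86. 88. 90.]
lid x -20 z [86. 88. 90.]
lid x 0 z [86. 89. 90.]
lid x 20 z [86. 88. 90.]
lid x 40 z [86. 89. 91.]
lid x 60 z [86. 88. 92.]
tape [0.43966976 0.22212331] [-0.15936386  0.14853751] 0.017751520907157703
[[-0.162, 0.039], [-0.157, 0.042], [-0.153, 0.046], [-0.149, 0.048], [-0.143, 0.052], [-0.139, 0.054], [-0.134, 0.057], [-0.13, 0.055], [-0.123, 0.064], [-0.118, 0.068], [-0.114, 0.07], [-0.11, 0.072], [-0.103, 0.086]]
```

View pics/latch7.png

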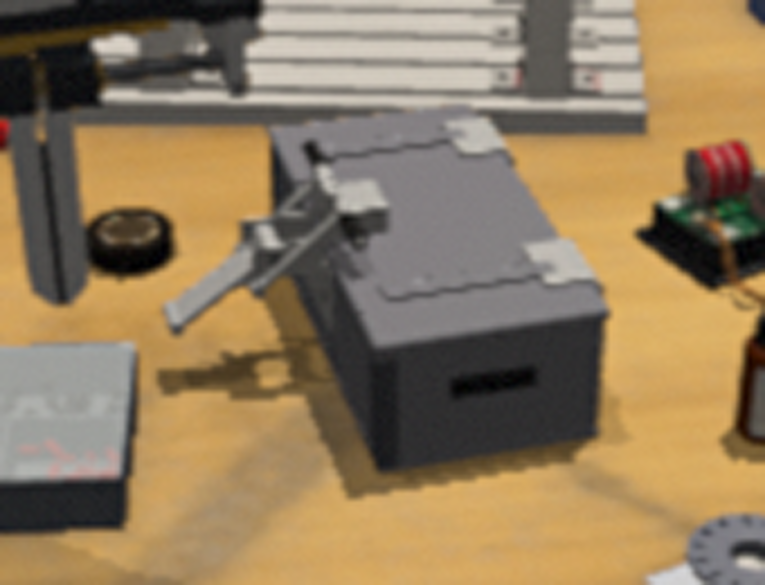

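```bash
python3 -c "
from h import *
print(ctrl.hand_in())"
```

```text
the job is handed in; nothing more can be done
None
```

The job is done and handed in at about 41 s of the 210 s allowed; no verdict is reported.

**What I did**
- I moved the tape out of the case onto the worktop, front left of the case.
- I packed the four grey modules nearer than the yellow mug as two flat stacks of two. The turquoise look-alike and the rows beyond the mug were left alone.
- I shut the lid, swung the crossbar over behind the keeper and pressed the lever home.

**Last checks**

| Item | Reading | Should be |
|---|---|---|
| Module stacks | tops level at about 42 mm, measured before the lid was shut | below the rim (80 mm) |
| Lid | top face 88 mm along its whole depth | 88 mm when shut |
| Crossbar | case x about -56, z about 108 mm | x -56, z 109 mm |
| Lever | slopes about 34° below level, within about 0.05 rad of its stop | 35° when home, under 0.1 rad off |
| Tape | flat at case (-159, +149) mm | more than 100 mm off in x |

- **Disturbance:** one packed module was found shifted by about 12 mm inside the case partway through. I stacked the fourth module on it at its new position.
- **Lever press:** the last downward press met no measurable force, so the home reading rests on the camera slopes rather than on contact.
- **Not re-measured:** I took no final readings of the spool, bottle and pen, but every move kept clear of them.

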